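Clear the sugar off the jar pan's lid and lift the lid

ROBOT

A 6-joint arm with a two-finger parallel gripper is mounted at the origin on the work surface. World frame = base frame: x ahead of the robot, y to its left, z up, the work surface at z = 0. Lengths are in m, angles in degrees, forces in N, time in s.
With the tool pointing down it reaches from about 0.375 to 0.9 m from the base axis. Payload 3.1 kg.
Tool frame: the origin (TCP) lies midway between the tips of the shut fingers; the grasp point (between the pads) lies 19 mm behind it; x points along the fingers, z is the direction in which the jaws open and shut, and the axes are right-handed (so a half turn about x gives the same grasp; the last joint's range is limited). The gripper opens to 87 mm and grips with 3 to 60 N. Pads are 19 mm wide; open, the fingers measure 117 mm over their backs; the gripper's body (75 mm by 190 mm) begins 51 mm behind the grasp point.
Start: joints at [65.346, 30.224, 82.088, -0, 67.689, -10.227], TCP at [0.156, 0.605, 0.223] pointing down, gripper open.
Joint ranges: [-176.69, 176.69], [-43.24, 126.21], [12.49, 139.97], [-82, 262], [0, 151.66], [-163.58, 163.58]. Speed limits (degrees/s): [159.86, 159.86, 180, 180, 180, 180].

INTERFACE

Orientations are given as a 3x3 rotation matrix whose columns are the frame's x, y, z axes.
In Python, from rig import * gives the robot as it stands.
- The arm moves only by the tool play_rows, never from a script. Its argument "rows" is a list that holds one entry, the list of rows, each a list of 7 numbers: the shift along the tool's x, y, z in m, then the turn, a rotation vector about the tool's x, y, z in degrees, then the finger opening in m, from 0 to 0.087. A call has 1 to 12 rows; each row is the pose to reach, as a shift and turn from the pose commanded when the call began, along the tool's axes at that moment; what a row does not reach only later rows make up. A row lasts 1/10 s, in which the tool goes at most 50 mm and 8.59 degrees, less where a joint would pass 70% of its speed; a pose out of reach is approached as far as the arm can. A call with a gripper value outside its range is refused whole. The fingers move at their own pace and stop on an object; the grip force is fixed at half the most. Time passes only in rows, so rows that repeat a pose let the fingers close. It gives the time, the measured TCP pose, the force and the opening at its end, in the units of the state.
- read_state(): the state, without advancing time (a new reading comes with each control period).
- capture(name): name is "scene" or "top" or "wrist"; returns a dict with "pixels" (400x640x3 uint8, red, green, blue), "intrinsics" (3x3 intrinsics, pixels), "k1" (the pictures are not rectified: a ray, as slopes to the right and down, at radius r is drawn at 1 + k1 r^2 times it, then the intrinsics apply), "rvec" (rotation vector, rad) and "tvec" (3), from world to camera coordinates, as OpenCV has them. Camera axes: x right, y down, z forward; pixel columns grow to the right and rows downward; lengths in m; the calibration is good to about 2 mm. A picture is of the moment at which its call begins. There is no depth.
- hand_in(): hands the job in, once; it reports no verdict.
Trained networks look in the newest picture that a camera, given by its name, has taken for a name from the list of things; names that differ only in an ending like _2 or _b are one class to them, and where a whole thing is asked for, a point or a joint stands for the part that bears it (a point fixed in the world has none). Each returns a list of dicts, best first, with "p" (0 to 1); they miss things now and then, are a little off and sometimes report something else, mostly with a low value. They report only what shows in the picture. A call takes as long as a camera call. They do not tell look-alikes from the thing itself.
- trace(camera, target): "mask" (400x640 bool, what is visible of it) and "at" ([column, row] in pixels, amid what is visible of it).
The state is a dict: "time_s": time; "joint_positions": joint angles; "qvel": joint speeds; "tau": joint torques, N m; "position": TCP position; "tcp_rot": TCP orientation; "force": force on the tool from outside, world axes, zero at the start; "moment": the same for the moment, N m; "opening": opening from 0.0 (shut) to 1.0 (fully open).
Only numpy, scipy, OpenCV 4.12 (cv2) and the standard library are available. Lean on these libraries where they do the work, as an engineer would, in place of code of your own. Each camera call takes 0.05 s, during which the arm holds its last target.

TASK

Pick up the scraper block and use it (not the gripper's fingers) to push the three loose chunks of rock sugar off the pan's lid onto the table, with the lid staying shut so that none falls into the open jars below; leave the two closed jam jars and the spray bottle alone. Put the scraper down on the table, let go of it, then take the lid by its bar handle, lift it straight up about 10 cm, keeping it level, and hold it still and level above the pan: finish while still holding it there, do not put it down or let go.

Things in the scene. Friction and masses are not known exactly. Their poses are not given: they have to be found in the camera images.
- pan: open rectangular steel pan fixed to the table, 190 (its x) x 270 (its y) x 85 mm high, walls 4 mm, six open jars inside, all lower than the rim. Origin: centre of its underside, on the table; z up. It is turned up to about 0.3 rad from the world axes
- lid: loose flat aluminium lid on the pan's rim, plate 200 (its x) x 280 (its y) x 4 mm, overhanging the pan by 5 mm all round, about 0.45 kg, balanced under its handle; a lip 8 mm deep below the plate sits inside the pan with 4 mm play, so it can only come off upwards. Origin: centre of the plate's underside, 85 mm above the table when shut; top face 4 mm higher; x and y along the pan's; z up
- lid_grip (a point): middle of the lid's black bar handle, 40 mm above the plate's underside. The bar is straight and square, 110 mm long along the lid's x, 14 mm wide (lid's y) and 14 mm high, on two 12 mm thick posts centred 49 mm either side of the middle; the gap between bar and plate is 29 mm
- scraper: white plastic scraper block standing upright on the table beside the pan, left or right: foot 130 (its x) x 30 (its y) x 30 mm high, and on it a grip wall 110 x 20 mm reaching up to 85 mm above the underside; 0.22 kg. The scraping faces are the long upright sides of the foot. Origin: centre of its underside; z up
- scraper_grip (a point): point in the middle of the scraper's grip wall, 62 mm above its underside; the wall is 20 mm thick along the scraper's y
- chip_a: chunk of brown rock sugar, about 30 x 22 x 12 mm, 11 g, lying flat and loose on the lid at the start, beside the handle; three alike lie there, at least one on each long side of the handle. Origin: centre of its underside; z up
- chip_b: chunk of brown rock sugar, about 26 x 23 x 12 mm, 11 g, lying flat and loose on the lid at the start, beside the handle; three alike lie there, at least one on each long side of the handle. Origin: centre of its underside; z up
- chip_c: chunk of brown rock sugar, about 28 x 20 x 12 mm, 11 g, lying flat and loose on the lid at the start, beside the handle; three alike lie there, at least one on each long side of the handle. Origin: centre of its underside; z up
- jar_1: bystander: closed jam jar, 64 mm across, 84 mm high, standing on the table on the other side of the pan from the scraper. Origin: centre of its underside
- jar_2: bystander: a second, same jar, standing beyond the pan. Origin: centre of its underside
- spray: bystander: white spray bottle, 86 mm across, 211 mm high, at the far right. Origin: centre of its underside
There are look-alikes about, which are no part of the job. Of the things shaped like the scraper, the white one is meant.

How it is judged:
By the outcome, as a careful person would: the job done as asked, in the order asked, and still so for the second after the job is handed in, while the arm keeps its last pose, push and grip.
It also fails if it takes over 72 s, if anything falls off the work surface, if the arm or the gripper's body presses on something with over 40 N, if the wrist force passes 120 N, or if a joint passes its speed limit or range.

## Working session

There is one attempt and no reset: what is moved stays moved. The work goes in short steps, Python scripts to look and compute and a tool call to move; the robot and the scene stay as the last step left them, time stands still between calls to the robot, and variables do not carry over. Pictures are saved under pics/ and viewed, and the job is handed in when it is done.

Besides the shell and the picture viewer there is one more tool, called after "Call:" in YAML: its name, and indented under it one key for each argument. play_rows: Moves the arm, as the interface text tells. Its arguments: {"type":"object","properties":{"rows":{"type":"array"}},"required":["rows"]}

```bash
ls; mkdir -p pics
python3 - <<'E'
from rig import *
import cv2,numpy as np
s=read_state(); print(s)
for n in ("scene","top","wrist"):
    c=capture(n); cv2.imwrite(f"pics/{n}0.png",c["pixels"][:,:,::-1]); print(n,c["intrinsics"].tolist(),c["k1"],c["rvec"],c["tvec"])
E
```

```text
pics
{'time_s': 0.0, 'joint_positions': array([ 6.53470247e+01,  3.02785153e+01,  8.21570217e+01, -7.04208992e-04,
        6.76891738e+01, -1.02275309e+01]), 'qvel': array([-0.00245936,  0.02848314, -0.06758038, -0.09263734,  0.00295423,
        0.08979712]), 'tau': array([ 6.95290873e-04, -4.40049934e+01, -1.76592529e+01,  6.35238597e-02,
        5.79827616e-02, -1.54739878e-04]), 'position': array([0.15536394, 0.60461831, 0.22157295]), 'tcp_rot': array([[-8.97577649e-04, -9.68473623e-01,  2.49114505e-01],
       [-1.98296004e-03,  2.49115839e-01,  9.68471665e-01],
       [-9.99997631e-01,  3.75294411e-04, -2.14404531e-03]]), 'force': array([-0.64091914,  0.38902762, -0.50423138]), 'moment': array([-0.0433782 ,  0.00600743, -0.03008964]), 'opening': 0.9985460495947546}
scene [[361.0957805789202, 0.0, 318.38640328812374], [0.0, 361.0957805789202, 206.3261062402063], [0.0, 0.0, 1.0]] -0.07363422180713902 [ 1.13610079  2.39958874 -0.93915855] [ 0.36051542 -0.285927    1.31639197]
top [[513.2281379554952, 0.0, 319.08324568212885], [0.0, 513.2281379554952, 206.0544143190938], [0.0, 0.0, 1.0]] 0.024023354116849173 [ 2.1416561  -2.12522006  0.20108496] [-0.00188626  0.6156977   1.32613917]
wrist [[276.2077750122697, 0.0, 319.00372660800326], [0.0, 276.2077750122697, 200.62639748071925], [0.0, 0.0, 1.0]] -0.029260193464561855 [-2.28581122 -1.77433339 -0.26261958] [-0.62272547 -0.03573767  0.39206801]
```

View pics/scene0.png

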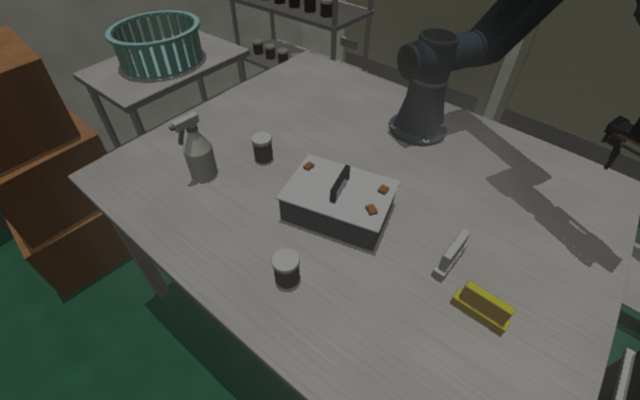

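View pics/top0.png

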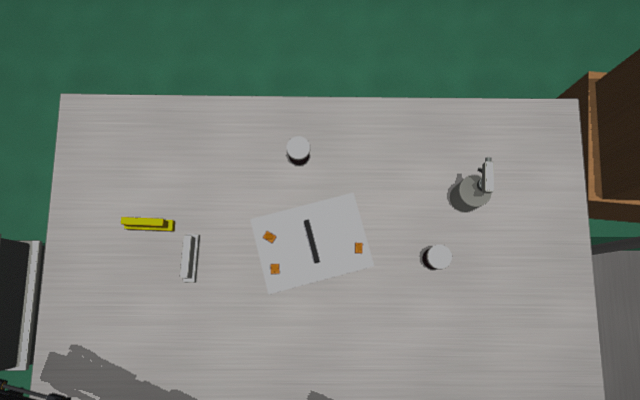

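View pics/wrist0.png

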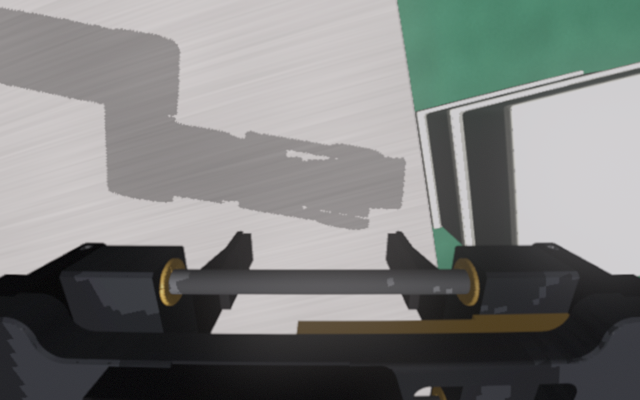

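Top view: the white scraper is at (190,258) and the yellow look-alike at (147,223). The lid centre is about (312,242), with chips at (269,237), (275,269) and (359,248). The jars are at (298,150) and (438,257), and the spray bottle is at (475,190).

```bash
cat > h.py <<'E'
from rig import *
import cv2,numpy as np
from scipy.optimize import least_squares
def cam(c):
    return c["intrinsics"],c["k1"],cv2.Rodrigues(np.array(c["rvec"],float))[0],np.array(c["tvec"],float)
def proj(c,P):
    K,k,R,t=cam(c)
    return cv2.projectPoints(np.atleast_2d(np.array(P,float)).reshape(-1,1,3),np.array(c["rvec"],float),t,K,np.array([k,0,0,0,0.]))[0].reshape(-1,2)
def unproj(c,uv,z):
    K,k,R,t=cam(c)
    n=cv2.undistortPoints(np.array(uv,float).reshape(-1,1,2),K,np.array([k,0,0,0,0.])).reshape(-1,2)
    d=np.c_[n,np.ones(len(n))]@R; o=-R.T@t
    return o+d*((z-o[2])/d[:,2])[:,None]
E
python3 - <<'E'
from h import *
for cn in("top","scene"):
    c=capture(cn)
    for n,z in (("scraper",0.04),("lid",0.089),("lid_grip",.132),("chip_a",.095),("jar_1",.084),("spray",.1),("scraper_grip",.085)):
        for d in trace(cn,n):
            m=d["mask"]; rr=cv2.minAreaRect(np.argwhere(m)[:,::-1].astype(np.float32)) if m.any() else None
            print(cn,n,round(d["p"],2),np.round(d["at"],1),m.sum(),unproj(c,[d["at"]],z).round(3)[0,:2],np.round(unproj(c,cv2.boxPoints(rr),z)[:,:2],3).tolist() if cn=="top" and rr else "")
    im=c["pixels"][:,:,::-1]
    if cn=="top":
        cv2.imwrite("pics/crop1.png",cv2.resize(im[180:310,100:390],(0,0),fx=2.7,fy=2.7,interpolation=cv2.INTER_CUBIC))
E
```

```text
top scraper 0.72 [277.4 267.8] 80 [0.451 0.112] [[0.461, 0.13], [0.461, 0.108], [0.434, 0.108], [0.434, 0.129]]
top scraper 0.69 [145.7 222.9] 653 [0.568 0.468] [[0.549, 0.534], [0.585, 0.535], [0.58, 0.392], [0.545, 0.392]]
top scraper 0.64 [188.6 256.6] 822 [0.479 0.349] [[0.413, 0.373], [0.542, 0.37], [0.539, 0.323], [0.41, 0.327]]
top lid 0.72 [312.7 244.6] 8016 [0.508 0.019] [[0.573, 0.186], [0.65, -0.09], [0.453, -0.14], [0.381, 0.13]]
top lid_grip 0.96 [312.  244.3] 8160 [0.504 0.021] [[0.567, 0.182], [0.641, -0.087], [0.45, -0.135], [0.38, 0.127]]
top chip_a 0.56 [274.6 269.8] 65 [0.442 0.116] [[0.454, 0.123], [0.455, 0.105], [0.434, 0.104], [0.434, 0.122]]
top chip_a 0.4 [266.4 238.1] 84 [0.523 0.139] [[0.525, 0.148], [0.542, 0.138], [0.527, 0.113], [0.51, 0.123]]
top jar_1 0.61 [433.3 260.3] 568 [ 0.47  -0.293] [[0.486, -0.257], [0.52, -0.324], [0.467, -0.349], [0.433, -0.282]]
top jar_1 0.15 [313.3 242.1] 7893 [0.515 0.018] [[0.573, 0.185], [0.65, -0.09], [0.455, -0.139], [0.382, 0.129]]
top spray 0.98 [469.1 187.6] 1470 [ 0.66 -0.39] [[0.638, -0.322], [0.748, -0.443], [0.
[... 291 characters left out ...]
 307.7] 1815 [0.566 0.471] 
scene scraper 0.61 [453.9 255.4] 766 [0.478 0.355] 
scene lid 0.64 [338.8 190.9] 5297 [0.52  0.027] 
scene lid 0.52 [453.5 254.8] 760 [0.519 0.357] 
scene lid_grip 0.83 [343.4 192.4] 5307 [0.554 0.064] 
scene chip_a 0.67 [281.6 269.5] 992 [0.8   0.081] 
scene chip_a 0.65 [380.9 188. ] 87 [0.445 0.111] 
scene chip_a 0.52 [369.  207.8] 71 [0.525 0.126] 
scene chip_a 0.45 [304.4 166.2] 79 [ 0.508 -0.104] 
scene jar_1 0.97 [260.  145.2] 594 [ 0.51  -0.281] 
scene jar_1 0.92 [285.  266.5] 879 [0.785 0.076] 
scene spray 0.96 [195.3 149.3] 1864 [ 0.66 -0.4 ] 
scene scraper_grip 0.97 [484.8 305.4] 1736 [0.594 0.466] 
scene scraper_grip 0.92 [447.9 255.1] 698 [0.524 0.347]
```

View pics/crop1.png

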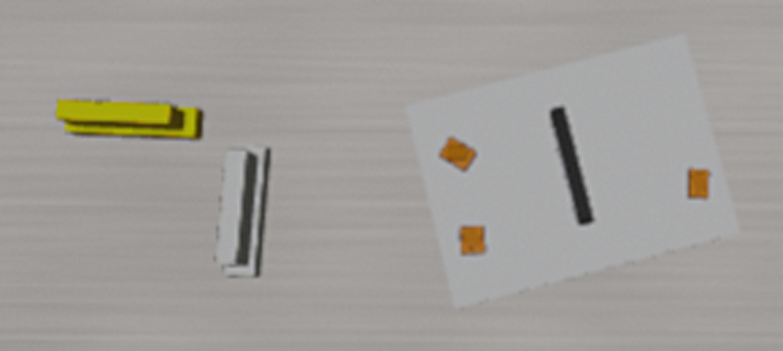

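```bash
cat >> h.py <<'E'
def Rz(a): return np.array([[np.cos(a),-np.sin(a)],[np.sin(a),np.cos(a)]])
def box(p,lx,ly,z0,z1,ox=0,oy=0):
    q=np.array([[sx*lx/2+ox,sy*ly/2+oy] for sx,sy in((1,1),(1,-1),(-1,-1),(-1,1))])@Rz(p[2]).T+p[:2]
    return np.vstack([np.c_[q,np.full(4,z0)],np.c_[q,np.full(4,z1)]])
def drawbox(im,c,B,col,s,off):
    u=((proj(c,B)-off)*s+ (s-1)/2)
    e=[(0,1),(1,2),(2,3),(3,0),(4,5),(5,6),(6,7),(7,4),(0,4),(1,5),(2,6),(3,7)]
    for a,b in e: cv2.line(im,tuple(np.round(u[a]*16).astype(int).tolist()),tuple(np.round(u[b]*16).astype(int).tolist()),col,1,cv2.LINE_AA,4)
def overlay(c,boxes,x0,y0,x1,y1,s,fn):
    im=cv2.resize(np.ascontiguousarray(c["pixels"][y0:y1,x0:x1,::-1]),None,fx=s,fy=s,interpolation=cv2.INTER_CUBIC)
    for B,col in boxes: drawbox(im,c,B,col,s,np.array([x0,y0]))
    cv2.imwrite(fn,im)
E
cat > m1.py <<'E'
from h import *
ct=capture("top"); cs=capture("scene")
f=lambda P:np.array(P)/2.7+[100,180]-0.3
lc=f([(686,35),(740,232),(456,306),(408,107)])  # +x-y? order below
# lid: far-left(408,107): x+,y+ ; (686,35): x+,y-; (740,232): x-,y-; (456,306): x-,y+
L=np.array(f([(408,107),(686,35),(740,232),(456,306)]))
H=f([(558,108),(586,223)])
def r(p):
    q=box(p,.2,.28,.085,.089)[4:]
    h=np.c_[np.array([[.055,0],[-.055,0]])@Rz(p[2]).T+p[:2],[.132]*2]
    return np.r_[(proj(ct,q)-L).ravel(),(proj(ct,h)-H).ravel()]
s=least_squares(r,[.515,.02,.25]); print("lid",s.x,s.fun.round(1))
lid=s.x
# scraper
S=f([(228,150),(250,150),(239,266),(217,264)])
F=f([(269,148),(258,276)]) # foot top right corners z=.03
def r2(p):
    q=box(p,.11,.02,.03,.085)[4:]
    g=box(p,.13,.03,0,.03)[[5,6]]
    return np.r_[(proj(ct,q)-S).ravel(),(proj(ct,g)-F).ravel()]
s=least_squares(r2,[.476,.345,0]); print("scr",s.x,s.fun.round(1))
scr=s.x
for n,c,a in(("t",ct,(170,180,390,310,3.6)),("s",cs,(270,140,490,290,3.6))):
    overlay(c,[(box(lid,.2,.28,.085,.089),(255,0,0)),(box(lid,.19,.27,0,.085),(0,255,255)),(box(lid,.11,.014,.118,.132),(0,0,255)),(box(scr,.13,.03,0,.03),(0,160,0)),(box(scr,.11,.02,.03,.085),(0,0,255))],*a,f"pics/ov_{n}.png")
E
python3 m1.py
```

```text
lid [0.51412081 0.02141733 0.26121689] [-0.6 -0.7 -0.  -0.2  0.5  0.6 -0.4  1.  -0.  -0.3  0.5 -0.5]
scr [ 0.4759562   0.34379325 -0.038247  ] [ 0.3 -0.4 -0.1 -0.   0.1 -0.2  0.4  0.2 -0.2 -0.4 -0.4  0.8]
```

View pics/ov_t.png

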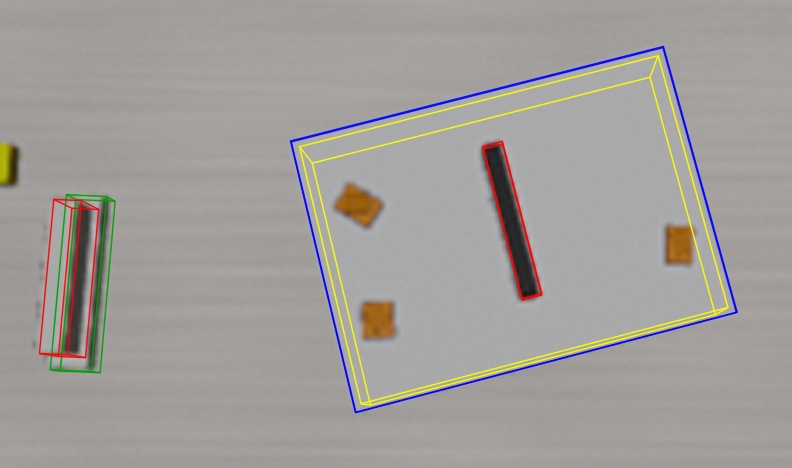

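View pics/ov_s.png

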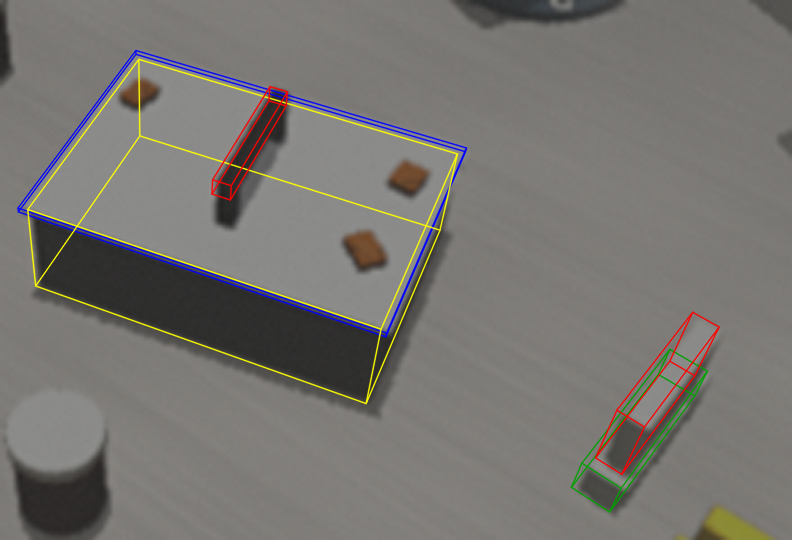

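Run:
```python
from h import *
scr=[ 0.4759562,   0.34379325, -0.038247]
out=[]
for n,(x0,y0,x1,y1),s in(("top",(165,225,215,290),8),("scene",(420,215,485,290),7)):
    c=capture(n)
    c["pixels"]=np.clip((c["pixels"].astype(float)-60)*1.4,0,255).astype(np.uint8)
    overlay(c,[],x0,y0,x1,y1,s,"pics/a.png"); a=cv2.imread("pics/a.png")
    overlay(c,[(box(scr,.13,.03,0,.03),(0,160,0)),(box(scr,.11,.02,.03,.085),(0,0,255))],x0,y0,x1,y1,s,"pics/a.png"); b=cv2.imread("pics/a.png")
    k=np.hstack([a,b]); cv2.imwrite(f"pics/scr_{n}.png",cv2.resize(k,None,fx=.85,fy=.85))
```

```text
(no output)
```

View pics/scr_top.png

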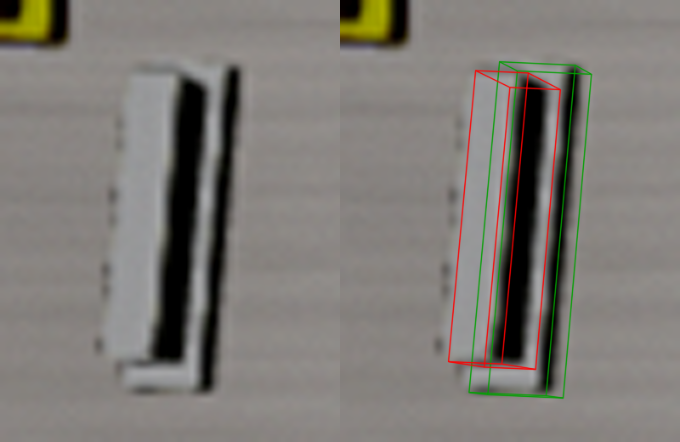

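View pics/scr_scene.png

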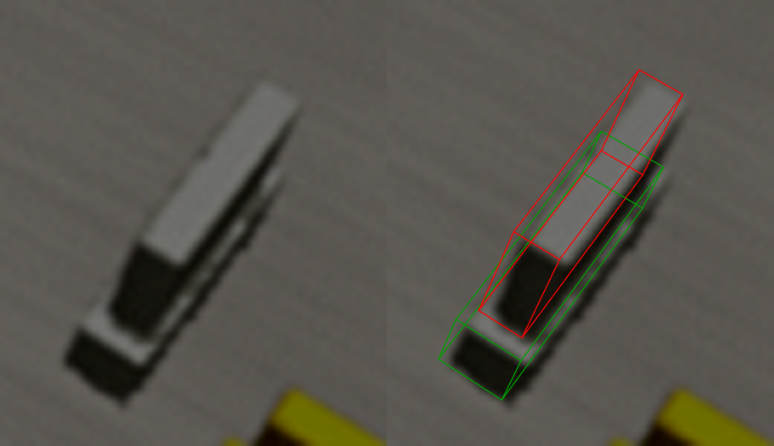

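Run:
```python
from h import *
ct=capture("top"); cs=capture("scene")
f=lambda P:np.array(P)/6.8+[165,225]-.43
g=lambda P:np.array(P)/5.95+[420,215]-.43
# box order (x+y+),(x+y-),(x-y-),(x-y+)
A=f([(130,70),(180,74),(155,361),(103,352)]);B=f([(230,68),(198,390),(240,68),(212,390)])
C=g([(183,265),(140,245),(270,83),(300,98)]);D=g([(65,360),(125,403)])
def r2(p,w=(1,1)):
    q=box(p,.11,.02,.03,.085)[4:]; F=box(p,.13,.03,0,.03)
    return np.r_[w[0]*(proj(ct,q)-A).ravel(),w[0]*(proj(ct,F[[5,6,1,2]])-B).ravel(),w[1]*(proj(cs,q)-C).ravel(),w[1]*(proj(cs,F[[1,0]])-D).ravel()]
for w in((1,1),(1,.01),(.01,1)):
    s=least_squares(r2,[.476,.345,0],args=(w,)); print("scr",s.x.round(4),s.fun.round(1) if w==(1,1) else"")
lid=[0.5141,0.0214,0.2612]
for n,c in(("top",ct),("scene",cs)):
    hsv=cv2.cvtColor(c["pixels"],cv2.COLOR_RGB2HSV)
    m=((hsv[...,0]<18)&(hsv[...,1]>110)&(hsv[...,2]>60)).astype(np.uint8)
    k,lab,st,ce=cv2.connectedComponentsWithStats(m)
    for i in range(1,k):
        if 25<st[i,4]<200 :
            P=unproj(c,[ce[i]],.099)[0]
            print(n,ce[i].round(1),st[i,4],P.round(3)[:2],"lid frame",((P[:2]-lid[:2])@Rz(lid[2])).round(3))
for z,n,uv in((.084,"jar2",(298,148)),(.084,"jar1",(438,256))): print(n,unproj(ct,[uv],z)[0].round(3))
```

```text
scr [ 0.4768  0.3478 -0.0367] [-0.8 -0.3 -0.4 -0.6 -0.6  0.  -0.8  1.  -0.8 -0.8 -0.4  0.5  0.1  0.5
  0.1  0.8 -0.3  0.2 -0.8 -1.1 -1.7 -1.3  0.6  0.3 -1.   0.9 -0.4  0.6]
scr [ 0.4772  0.3466 -0.0406] 
scr [ 0.476   0.3492 -0.0429] 
top [269.3 236.9] 72 [0.526 0.131] lid frame [0.04  0.102]
top [358.  247.5] 68 [ 0.501 -0.097] lid frame [-0.044 -0.111]
top [274.4 268.4] 78 [0.446 0.116] lid frame [-0.042  0.109]
scene [308.1 165.2] 37 [ 0.501 -0.096] lid frame [-0.043 -0.11 ]
scene [383.  188.6] 48 [0.447 0.118] lid frame [-0.04   0.111]
scene [371.  208.9] 63 [0.529 0.134] lid frame [0.043 0.105]
jar2 [0.768 0.061 0.084]
jar1 [ 0.482 -0.306  0.084]
```

The white block at (190,258) in the top view is the scraper. The yellow one at (147,223) is the look-alike, and the close crop confirms this.

```bash
cat >> h.py <<'E'
from scipy.spatial.transform import Rotation as Ro
def go(pos,jaw_deg):
    s=read_state(); R=np.array(s["tcp_rot"])
    a=np.radians(jaw_deg); z=np.array([np.cos(a),np.sin(a),0]); x=np.array([0,0,-1.]); T=np.c_[x,np.cross(z,x),z]
    d=R.T@(np.array(pos)-s["position"])
    rv=Ro.from_matrix(R.T@T).as_rotvec(degrees=True)
    print("t",round(s["time_s"],2),"pos",s["position"].round(4),"shift(tool)",d.round(4),"rot",rv.round(2),"F",s["force"].round(2),"open",round(s["opening"]*.087,4))
LID=np.array([0.5141,0.0214,0.2612]); 
def L2W(x,y): return LID[:2]+Rz(LID[2])@np.array([x,y])
E
python3 -c "
from h import *
go([.477,.348,.14],87.8)"
```

```text
t 1.25 pos [0.1557 0.6053 0.2225] shift(tool) [ 0.0825 -0.3753 -0.1691] rot [-12.23   0.    -0.  ] F [ 0.47 -0.12  1.14] open 0.087
```

Call:
play_rows:
  rows:
    - [[0.003, -0.015, -0.007, -0.5, 0, 0, 0.087], [0.011, -0.049, -0.022, -1.6, 0, 0, 0.087], [0.02, -0.09, -0.041, -3, 0, 0, 0.087], [0.029, -0.131, -0.059, -4.4, 0, 0, 0.087], [0.038, -0.172, -0.078, -5.8, 0, 0, 0.087], [0.047, -0.213, -0.096, -7.2, 0, 0, 0.087], [0.056, -0.254, -0.115, -8.6, 0, 0, 0.087], [0.065, -0.295, -0.133, -10, 0, 0, 0.087], [0.073, -0.333, -0.15, -11, 0, 0, 0.087], [0.08, -0.364, -0.164, -12, 0, 0, 0.087], [0.0825, -0.3753, -0.169, -12.2, 0, 0, 0.087], [0.0825, -0.3753, -0.169, -12.2, 0, 0, 0.087]]

```text
time_s: 2.45
position: [0.4783, 0.347, 0.1396]
tcp_rot: [[-0.0, -0.999, 0.042], [-0.0, 0.042, 0.999], [-1.0, 0.0, -0.0]]
force: [-1.1, 0.3, 1.2]
opening: 0.999
```

Run:
```python
from h import *
go([.477,.348,.043],87.8)
c=capture("wrist"); cv2.imwrite("pics/w1.png",c["pixels"][:,:,::-1])
go([.477,.348,.043],87.8)
scr=[.477,.348,-.039]
overlay(c,[(box(scr,.13,.03,0,.03),(0,160,0)),(box(scr,.11,.02,.03,.085),(0,0,255))],0,0,640,400,1.2,"pics/w1.png")
```

```text
t 2.45 pos [0.4783 0.347  0.1396] shift(tool) [0.0966 0.0013 0.0009] rot [-0.21 -0.   -0.02] F [-1.08  0.27  1.16] open 0.0869
t 2.5 pos [0.4769 0.348  0.1399] shift(tool) [ 0.0969 -0.0002  0.    ] rot [-0.13  0.01 -0.06] F [ 0.35  0.33 -0.18] open 0.0865
```

View pics/w1.png

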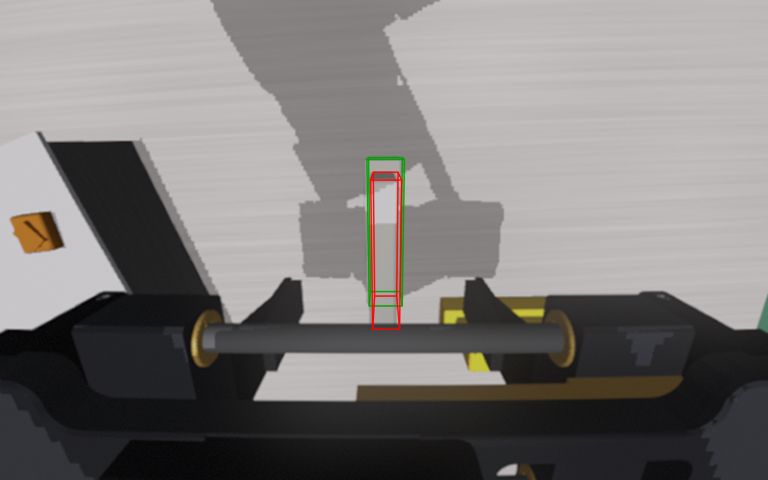

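The wrist view shows the white wall between the fingers, matching my estimate, at about (385,250). I'll descend and grasp.

Call:
play_rows:
  rows:
    - [[0.01, 0, 0, 0, 0, 0, 0.087], [0.03, 0, 0, 0, 0, 0, 0.087], [0.055, 0, 0, 0, 0, 0, 0.087], [0.078, 0, 0, 0, 0, 0, 0.087], [0.092, 0, 0, 0, 0, 0, 0.087], [0.097, 0, 0, 0, 0, 0, 0.087], [0.097, 0, 0, 0, 0, 0, 0.05], [0.097, 0, 0, 0, 0, 0, 0.015], [0.097, 0, 0, 0, 0, 0, 0.01], [0.097, 0, 0, 0, 0, 0, 0.01], [0.097, 0, 0, 0, 0, 0, 0.01], [0.097, 0, 0, 0, 0, 0, 0.01]]

```text
time_s: 3.7
position: [0.4773, 0.3481, 0.0434]
tcp_rot: [[0.001, -0.999, 0.039], [0.0, 0.039, 0.999], [-1.0, -0.001, 0.0]]
force: [-0.2, 0.4, -0.0]
opening: 0.537
```

Run:
```python
from h import *
go([.477,.348,.2],87.8)
p=L2W(0,-.055);print(p)
go([*p,.2],105); go([*L2W(0,.055),.2],105);
```

```text
t 3.7 pos [0.4773 0.3481 0.0434] shift(tool) [-1.566e-01  2.000e-04 -1.000e-04] rot [-0.04  0.02  0.03] F [-0.2   0.42 -0.03] open 0.0467
[ 0.5283032  -0.03173444]
t 3.7 pos [0.4773 0.3481 0.0434] shift(tool) [-0.1566 -0.0659 -0.3775] rot [-1.724e+01  1.000e-02  4.000e-02] F [-0.2   0.42 -0.03] open 0.0467
t 3.7 pos [0.4773 0.3481 0.0434] shift(tool) [-0.1566 -0.0334 -0.2724] rot [-1.724e+01  1.000e-02  4.000e-02] F [-0.2   0.42 -0.03] open 0.0467
```

Call:
play_rows:
  rows:
    - [[0, 0, 0, 0, 0, 0, 0.0], [0, 0, 0, 0, 0, 0, 0.0], [0, 0, 0, 0, 0, 0, 0.0], [0, 0, 0, 0, 0, 0, 0.0], [0, 0, 0, 0, 0, 0, 0.0], [0, 0, 0, 0, 0, 0, 0.0], [0, 0, 0, 0, 0, 0, 0.0]]

```text
time_s: 4.4
position: [0.4769, 0.348, 0.0429]
tcp_rot: [[-0.0, -0.999, 0.039], [-0.0, 0.039, 0.999], [-1.0, 0.0, -0.0]]
force: [-0.2, -0.3, -1.2]
opening: 0.224
```

Call:
play_rows:
  rows:
    - [[-0.005, 0, 0, 0, 0, 0, 0.0], [-0.02, 0, 0, 0, 0, 0, 0.0], [-0.045, 0, 0, 0, 0, 0, 0.0], [-0.075, 0, 0, 0, 0, 0, 0.0], [-0.105, 0, 0, 0, 0, 0, 0.0], [-0.13, 0, 0, 0, 0, 0, 0.0], [-0.15, 0, 0, 0, 0, 0, 0.0], [-0.161, 0, 0, 0, 0, 0, 0.0], [-0.164, 0, 0, 0, 0, 0, 0.0], [-0.164, 0, 0, 0, 0, 0, 0.0]]

```text
time_s: 5.4
position: [0.4768, 0.348, 0.2072]
tcp_rot: [[0.0, -0.999, 0.039], [0.0, 0.039, 0.999], [-1.0, -0.0, 0.0]]
force: [-0.4, 0.9, -1.6]
opening: 0.226
```

Run:
```python
from h import *
go([*L2W(0,-.055),.206],105)
c=capture("scene"); cv2.imwrite("pics/s2.png",c["pixels"][:,:,::-1])
```

```text
t 5.4 pos [0.4768 0.348  0.2072] shift(tool) [ 0.0012 -0.0662 -0.3775] rot [-17.22   0.     0.  ] F [-0.44  0.9  -1.65] open 0.0196
```

View pics/s2.png

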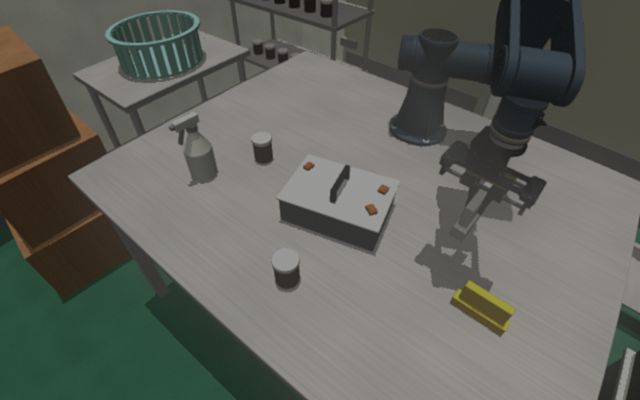

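The scraper is held and lifted, at about (465,210). Next I move it over to the right side of the handle.

Call:
play_rows:
  rows:
    - [[0, -0.003, -0.015, -0.7, 0, 0, 0], [0, -0.008, -0.045, -2, 0, 0, 0], [0, -0.015, -0.085, -3.9, 0, 0, 0], [0, -0.022, -0.125, -5.7, 0, 0, 0], [0, -0.029, -0.165, -7.5, 0, 0, 0], [0, -0.036, -0.205, -9.3, 0, 0, 0], [0, -0.043, -0.245, -11.2, 0, 0, 0], [0, -0.05, -0.285, -13, 0, 0, 0], [0, -0.057, -0.325, -14.8, 0, 0, 0], [0, -0.063, -0.36, -16.4, 0, 0, 0], [0, -0.066, -0.3775, -17.2, 0, 0, 0], [0, -0.066, -0.3775, -17.2, 0, 0, 0]]

```text
time_s: 6.65
position: [0.5284, -0.0343, 0.2058]
tcp_rot: [[-0.002, -0.967, -0.255], [-0.0, -0.255, 0.967], [-1.0, 0.002, 0.0]]
force: [-0.4, 1.3, -3.4]
opening: 0.228
```

Run:
```python
from h import *
go([*L2W(0,-.055),.135],105)
c=capture("scene"); cv2.imwrite("pics/s3.png",cv2.resize(c["pixels"][120:270,250:450,::-1],None,fx=4,fy=4))
go([*L2W(0,-.055),.135],105)
```

```text
t 6.65 pos [ 0.5284 -0.0343  0.2058] shift(tool) [ 0.0708 -0.0007  0.0025] rot [-0.24  0.02 -0.1 ] F [-0.43  1.25 -3.37] open 0.0199
t 6.7 pos [ 0.5278 -0.0326  0.2058] shift(tool) [ 0.0708 -0.0009  0.0006] rot [-0.2   0.1  -0.12] F [-0.11  0.65 -2.19] open 0.02
```

View pics/s3.png

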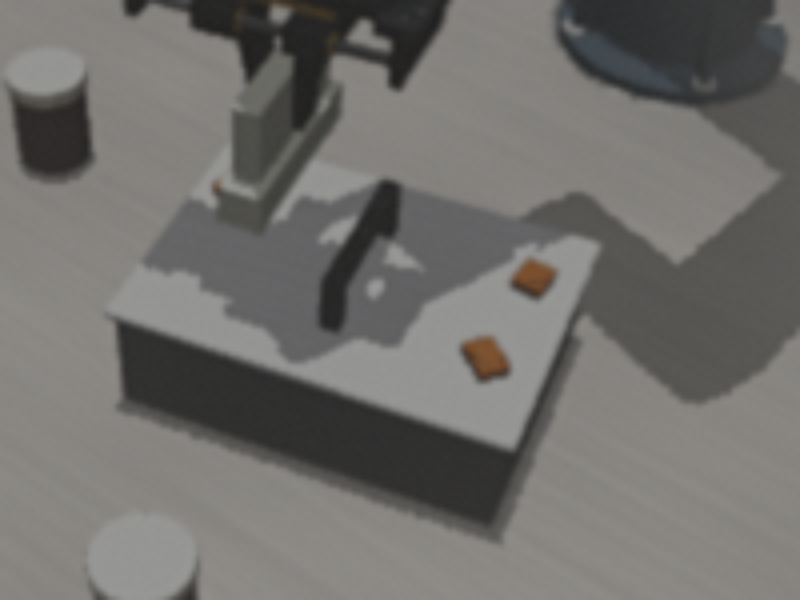

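Call:
play_rows:
  rows:
    - [[0.005, 0, 0, 0, 0, 0, 0], [0.02, 0, 0, 0, 0, 0, 0], [0.037, 0, 0, 0, 0, 0, 0], [0.053, 0, 0, 0, 0, 0, 0], [0.064, 0, 0, 0, 0, 0, 0], [0.069, 0, 0, 0, 0, 0, 0], [0.07, 0, 0, 0, 0, 0, 0], [0.07, 0, 0, 0, 0, 0, 0]]

```text
time_s: 7.5
position: [0.5286, -0.0314, 0.1373]
tcp_rot: [[0.001, -0.966, -0.259], [-0.0, -0.259, 0.966], [-1.0, -0.0, -0.0]]
force: [-0.5, 0.1, -2.3]
opening: 0.228
```

Run:
```python
from h import *
go([*L2W(0,-.15),.135],105)
c=capture("scene"); cv2.imwrite("pics/s4.png",cv2.resize(c["pixels"][120:270,250:450,::-1],None,fx=4,fy=4))
go([*L2W(0,-.15),.135],105)
```

```text
t 7.5 pos [ 0.5286 -0.0314  0.1373] shift(tool) [ 0.0023  0.0004 -0.0952] rot [-0.   -0.02  0.03] F [-0.47  0.06 -2.29] open 0.0199
t 7.55 pos [ 0.5288 -0.0316  0.1375] shift(tool) [ 0.0026  0.0005 -0.095 ] rot [-0.01 -0.03  0.06] F [ 0.11 -0.05 -2.04] open 0.02
```

View pics/s4.png

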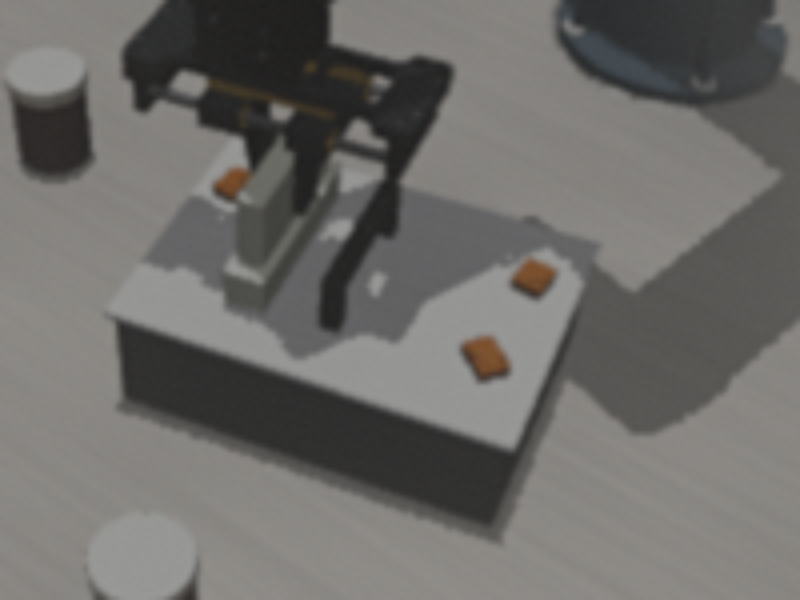

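The scraper sits between the handle and the chip at (232,184) in the crop, with about a 5 mm gap below. I'll lower it 2 mm and push toward the right.

Call:
play_rows:
  rows:
    - [[0.001, 0, -0.003, 0, 0, 0, 0], [0.002, 0, -0.01, 0, 0, 0, 0], [0.002, 0, -0.018, 0, 0, 0, 0], [0.002, 0, -0.026, 0, 0, 0, 0], [0.002, 0, -0.034, 0, 0, 0, 0], [0.002, 0, -0.042, 0, 0, 0, 0], [0.002, 0, -0.05, 0, 0, 0, 0], [0.002, 0, -0.058, 0, 0, 0, 0], [0.002, 0, -0.066, 0, 0, 0, 0], [0.002, 0, -0.074, 0, 0, 0, 0], [0.002, 0, -0.08, 0, 0, 0, 0], [0.002, 0, -0.08, 0, 0, 0, 0]]

```text
time_s: 8.75
position: [0.5495, -0.11, 0.1351]
tcp_rot: [[0.001, -0.966, -0.258], [-0.0, -0.258, 0.966], [-1.0, -0.001, -0.001]]
force: [-0.3, 0.4, -1.5]
opening: 0.227
```

Run:
```python
from h import *
go([*L2W(0,-.155),.135],105)
c=capture("scene"); cv2.imwrite("pics/s5.png",cv2.resize(c["pixels"][120:270,230:430,::-1],None,fx=4,fy=4))
c=capture("top"); cv2.imwrite("pics/t5.png",cv2.resize(c["pixels"][180:310,230:460,::-1],None,fx=3.4,fy=3.4))
```

```text
t 8.75 pos [ 0.5495 -0.11    0.1351] shift(tool) [ 0.0001  0.0003 -0.0189] rot [-0.08 -0.04  0.04] F [-0.29  0.41 -1.46] open 0.0197
```

View pics/s5.png

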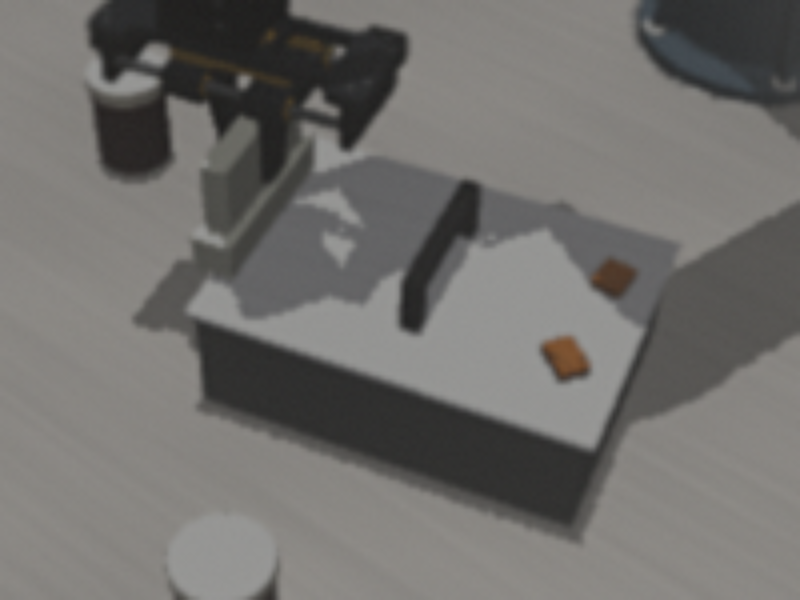

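View pics/t5.png

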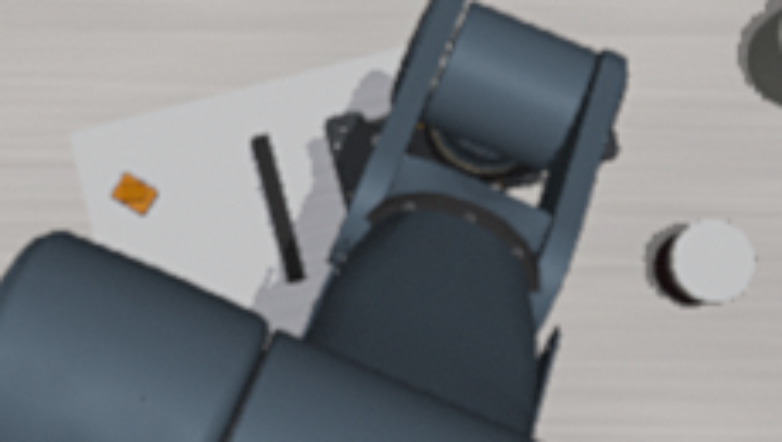

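The scraper face is at the lid's right edge and the chip is no longer visible. I'll push 20 mm further, pause, then raise.

Call:
play_rows:
  rows:
    - [[0, 0, -0.004, 0, 0, 0, 0], [0, 0, -0.012, 0, 0, 0, 0], [0, 0, -0.018, 0, 0, 0, 0], [0, 0, -0.02, 0, 0, 0, 0], [0, 0, -0.02, 0, 0, 0, 0], [-0.005, 0, -0.02, 0, 0, 0, 0], [-0.02, 0, -0.02, 0, 0, 0, 0], [-0.04, 0, -0.02, 0, 0, 0, 0], [-0.058, 0, -0.02, 0, 0, 0, 0], [-0.068, 0, -0.02, 0, 0, 0, 0], [-0.07, 0, -0.02, 0, 0, 0, 0]]

```text
time_s: 9.95
position: [0.5548, -0.1284, 0.2066]
tcp_rot: [[0.003, -0.966, -0.259], [-0.001, -0.259, 0.966], [-1.0, -0.002, -0.002]]
force: [0.1, 0.5, -2.0]
opening: 0.231
```

Run:
```python
from h import *
go([*L2W(0,.055),.206],105)
c=capture("scene"); cv2.imwrite("pics/s6.png",cv2.resize(c["pixels"][120:270,230:430,::-1],None,fx=4,fy=4))
```

```text
t 9.95 pos [ 0.5548 -0.1284  0.2066] shift(tool) [2.000e-04 6.000e-04 2.102e-01] rot [-0.01 -0.1   0.13] F [ 0.08  0.51 -2.05] open 0.0201
```

View pics/s6.png

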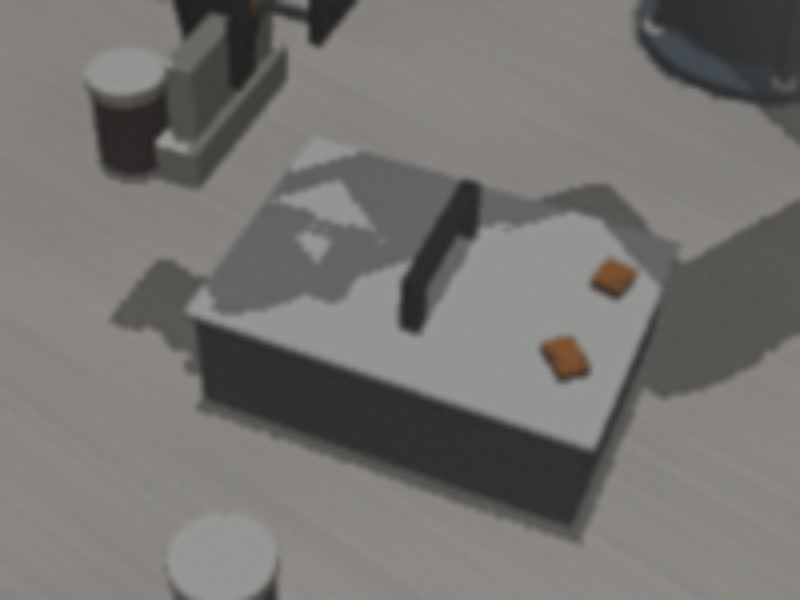

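Only two chips remain on the lid, at (613,277) and (566,357) in the crop, and the lid is shut. Now over to the left side.

Call:
play_rows:
  rows:
    - [[0, 0, 0.008, 0, 0, 0, 0], [0, 0, 0.028, 0, 0, 0, 0], [0, 0, 0.055, 0, 0, 0, 0], [0, 0, 0.085, 0, 0, 0, 0], [0, 0, 0.115, 0, 0, 0, 0], [0, 0, 0.145, 0, 0, 0, 0], [0, 0, 0.172, 0, 0, 0, 0], [0, 0, 0.194, 0, 0, 0, 0], [0, 0, 0.206, 0, 0, 0, 0], [0, 0, 0.208, 0, 0, 0, 0], [0, 0, 0.208, 0, 0, 0, 0]]

```text
time_s: 11.1
position: [0.5002, 0.0729, 0.2048]
tcp_rot: [[-0.0, -0.966, -0.259], [-0.0, -0.259, 0.966], [-1.0, 0.0, -0.0]]
force: [0.5, -0.7, -2.4]
opening: 0.231
```

Call:
play_rows:
  rows:
    - [[0.005, 0, 0, 0, 0, 0, 0], [0.02, 0, 0, 0, 0, 0, 0], [0.037, 0, 0, 0, 0, 0, 0], [0.053, 0, 0, 0, 0, 0, 0], [0.064, 0, 0, 0, 0, 0, 0], [0.069, 0, 0, 0, 0, 0, 0], [0.07, 0, 0, 0, 0, 0, 0], [0.07, 0, 0, 0, 0, 0, 0]]

```text
time_s: 11.9
position: [0.5008, 0.0724, 0.1352]
tcp_rot: [[0.001, -0.966, -0.258], [-0.0, -0.258, 0.966], [-1.0, -0.001, -0.0]]
force: [-0.5, 0.4, -2.6]
opening: 0.226
```

Run:
```python
from h import *
go([*L2W(0,.155),.135],105)
c=capture("scene"); cv2.imwrite("pics/s7.png",cv2.resize(c["pixels"][120:270,230:430,::-1],None,fx=4,fy=4))
c=capture("top"); cv2.imwrite("pics/t7.png",cv2.resize(c["pixels"][180:310,200:430,::-1],None,fx=3.4,fy=3.4))
go([*L2W(0,.155),.135],105)
```

```text
t 11.9 pos [0.5008 0.0724 0.1352] shift(tool) [0.0002 0.0004 0.1023] rot [-0.04 -0.02  0.03] F [-0.46  0.44 -2.55] open 0.0197
t 12.0 pos [0.501  0.0726 0.1357] shift(tool) [0.0006 0.0005 0.1022] rot [-0.03 -0.03  0.08] F [-0.56 -0.89 -2.03] open 0.0194
```

View pics/s7.png

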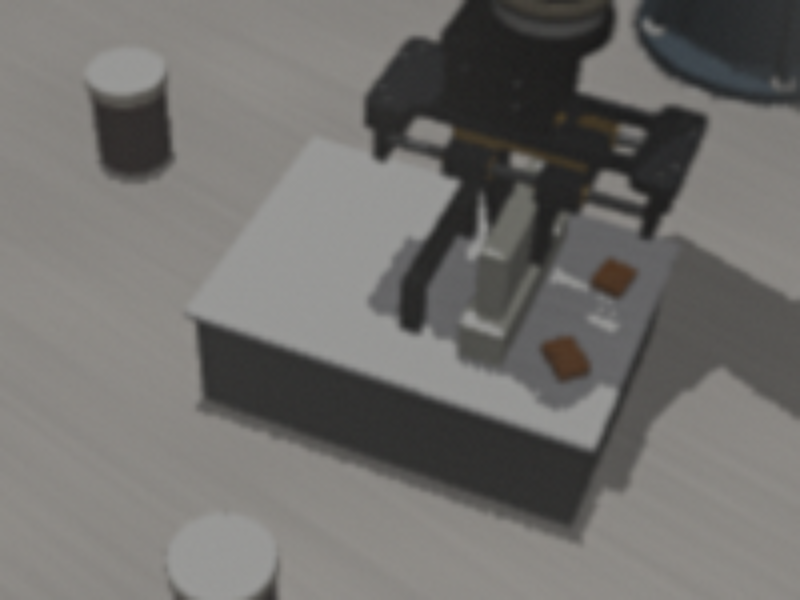

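View pics/t7.png

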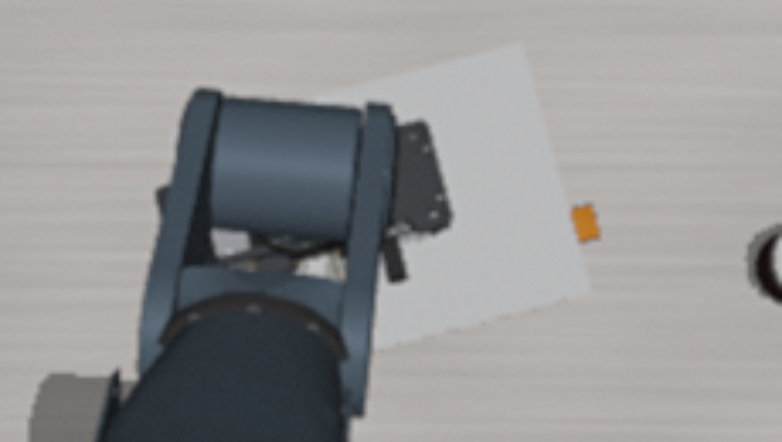

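The first chip now lies beside the pan's right edge, at (585,222) in the top crop. Now I push the two left chips.

Call:
play_rows:
  rows:
    - [[0, 0, 0.003, 0, 0, 0, 0], [0, 0, 0.01, 0, 0, 0, 0], [0, 0, 0.018, 0, 0, 0, 0], [0, 0, 0.026, 0, 0, 0, 0], [0, 0, 0.034, 0, 0, 0, 0], [0, 0, 0.042, 0, 0, 0, 0], [0, 0, 0.05, 0, 0, 0, 0], [0, 0, 0.058, 0, 0, 0, 0], [0, 0, 0.066, 0, 0, 0, 0], [0, 0, 0.074, 0, 0, 0, 0], [0, 0, 0.082, 0, 0, 0, 0], [0, 0, 0.09, 0, 0, 0, 0]]

```text
time_s: 13.2
position: [0.477, 0.1603, 0.135]
tcp_rot: [[-0.0, -0.966, -0.258], [0.0, -0.258, 0.966], [-1.0, 0.0, 0.0]]
force: [0.3, 0.0, -2.0]
opening: 0.228
```

Call:
play_rows:
  rows:
    - [[0, 0, 0.005, 0, 0, 0, 0], [0, 0, 0.01, 0, 0, 0, 0], [0, 0, 0.015, 0, 0, 0, 0], [0, 0, 0.015, 0, 0, 0, 0], [0, 0, 0.015, 0, 0, 0, 0], [-0.005, 0, 0.015, 0, 0, 0, 0], [-0.02, 0, 0.015, 0, 0, 0, 0], [-0.04, 0, 0.015, 0, 0, 0, 0], [-0.058, 0, 0.015, 0, 0, 0, 0], [-0.068, 0, 0.015, 0, 0, 0, 0], [-0.07, 0, 0.015, 0, 0, 0, 0]]

```text
time_s: 14.3
position: [0.4741, 0.174, 0.2064]
tcp_rot: [[0.003, -0.966, -0.258], [0.0, -0.258, 0.966], [-1.0, -0.003, -0.0]]
force: [0.0, -0.3, -1.6]
opening: 0.227
```

Run:
```python
from h import *
go([.47,.36,.2],90)
c=capture("scene"); cv2.imwrite("pics/s8.png",cv2.resize(c["pixels"][120:320,250:517,::-1],None,fx=3,fy=3))
c=capture("top"); cv2.imwrite("pics/t8.png",cv2.resize(c["pixels"][180:310,100:390,::-1],None,fx=2.7,fy=2.7))
```

```text
t 14.3 pos [0.4741 0.174  0.2064] shift(tool) [ 0.0065 -0.044   0.1808] rot [14.95 -0.    0.17] F [ 0.05 -0.27 -1.61] open 0.0198
```

View pics/s8.png

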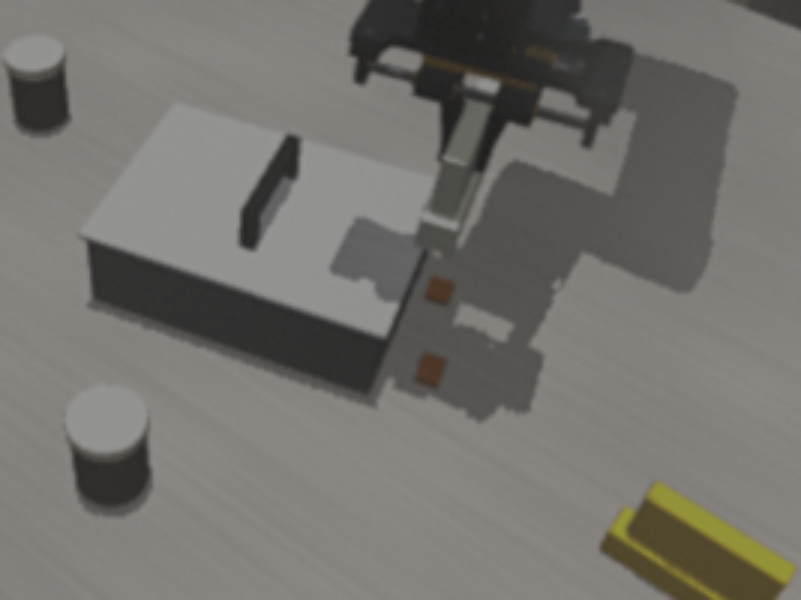

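View pics/t8.png

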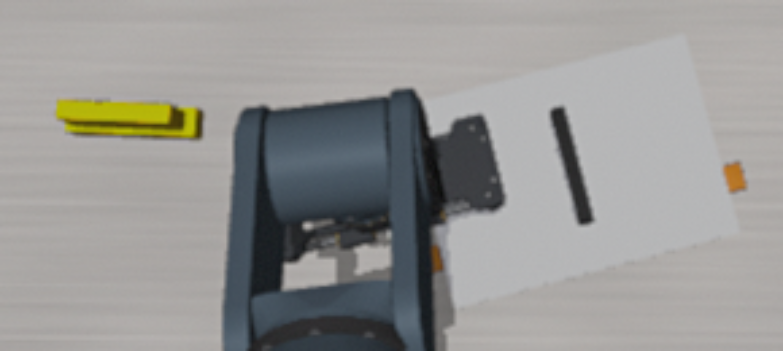

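The lid is clear. Two chips lie on the table left of the pan, at (439,290) and (431,369) in the scene crop, and one on the right. I'll put the scraper back on its free spot.

Call:
play_rows:
  rows:
    - [[0, -0.003, 0.008, 1, 0, 0, 0], [0, -0.009, 0.028, 2.5, 0, 0, 0], [0, -0.016, 0.055, 5, 0, 0, 0], [0, -0.024, 0.085, 7.5, 0, 0, 0], [0, -0.032, 0.115, 10, 0, 0, 0], [0, -0.04, 0.14, 12.5, 0, 0, 0], [0, -0.046, 0.16, 14.5, 0, 0, 0], [0, -0.048, 0.168, 15, 0, 0, 0], [0, -0.048, 0.169, 15, 0, 0, 0], [0, -0.048, 0.169, 15, 0, 0, 0]]

```text
time_s: 15.4
position: [0.4754, 0.3488, 0.2043]
tcp_rot: [[-0.002, -1.0, -0.0], [-0.002, -0.0, 1.0], [-1.0, 0.002, -0.002]]
force: [-0.3, 0.8, -2.7]
opening: 0.227
```

Call:
play_rows:
  rows:
    - [[0.01, 0, 0, 0, 0, 0, 0], [0.03, 0, 0, 0, 0, 0, 0], [0.058, 0, 0, 0, 0, 0, 0], [0.086, 0, 0, 0, 0, 0, 0], [0.112, 0, 0, 0, 0, 0, 0], [0.132, 0, 0, 0, 0, 0, 0], [0.146, 0, 0, 0, 0, 0, 0], [0.152, 0, 0, 0, 0, 0, 0], [0.155, 0, 0, 0, 0, 0, 0], [0.155, 0, 0, 0, 0, 0, 0]]

```text
time_s: 16.4
position: [0.4764, 0.3497, 0.0503]
tcp_rot: [[0.001, -1.0, 0.001], [0.0, 0.001, 1.0], [-1.0, -0.001, 0.0]]
force: [-0.2, -0.7, -2.1]
opening: 0.225
```

Run:
```python
from h import *
go([.477,.35,.043],90)
c=capture("scene"); cv2.imwrite("pics/s9.png",cv2.resize(c["pixels"][120:320,300:567,::-1],None,fx=3,fy=3))
go([.477,.35,.043],90)
```

```text
t 16.4 pos [0.4764 0.3497 0.0503] shift(tool) [ 0.0073 -0.0006  0.0003] rot [-0.04  0.02  0.04] F [-0.25 -0.73 -2.15] open 0.0196
t 16.45 pos [0.4766 0.3499 0.0507] shift(tool) [ 0.0077 -0.0004  0.0001] rot [-0.03  0.04  0.08] F [-0.2   0.45 -2.56] open 0.02
```

View pics/s9.png

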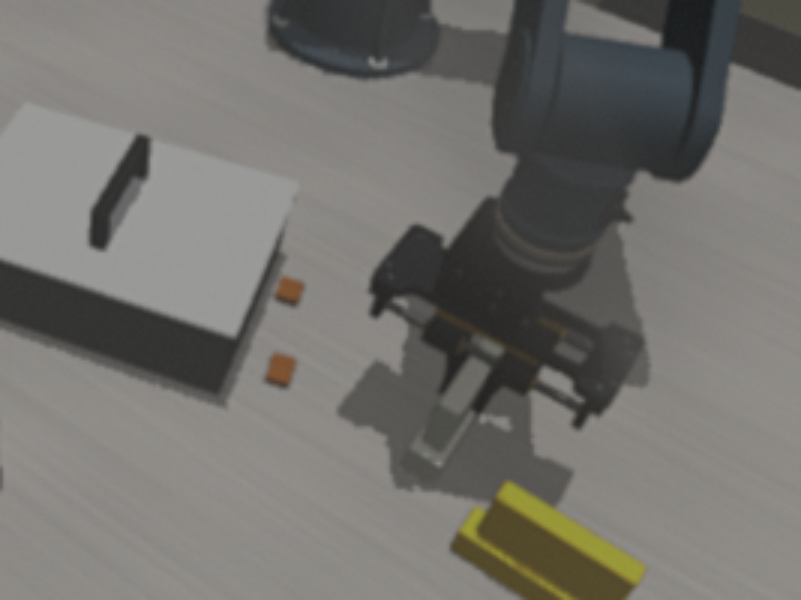

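The spot is free. I'll lower the last 7 mm slowly and check for contact before letting go.

Call:
play_rows:
  rows:
    - [[0.002, 0, 0, 0, 0, 0, 0], [0.004, 0, 0, 0, 0, 0, 0], [0.006, 0, 0, 0, 0, 0, 0], [0.007, 0, 0, 0, 0, 0, 0], [0.0075, 0, 0, 0, 0, 0, 0], [0.0075, 0, 0, 0, 0, 0, 0]]

```text
time_s: 17.05
position: [0.476, 0.3498, 0.0429]
tcp_rot: [[0.0, -1.0, 0.0], [-0.0, 0.0, 1.0], [-1.0, -0.0, -0.0]]
force: [-1.4, 0.3, 1.1]
opening: 0.224
```

Contact: the force went from about −2.3 to +1.1 N. Opening.

Call:
play_rows:
  rows:
    - [[0, 0, 0, 0, 0, 0, 0.06], [0, 0, 0, 0, 0, 0, 0.06], [0, 0, 0, 0, 0, 0, 0.06], [0, 0, 0, 0, 0, 0, 0.06], [0, 0, 0, 0, 0, 0, 0.06], [0, 0, 0, 0, 0, 0, 0.06], [0, 0, 0, 0, 0, 0, 0.06], [0, 0, 0, 0, 0, 0, 0.06]]

```text
time_s: 17.85
position: [0.476, 0.3498, 0.0425]
tcp_rot: [[-0.0, -1.0, 0.0], [-0.0, 0.0, 1.0], [-1.0, 0.0, -0.0]]
force: [1.0, 0.3, 0.5]
opening: 0.685
```

Call:
play_rows:
  rows:
    - [[-0.005, 0, 0, 0, 0, 0, 0.06], [-0.02, 0, 0, 0, 0, 0, 0.06], [-0.045, 0, 0, 0, 0, 0, 0.06], [-0.075, 0, 0, 0, 0, 0, 0.06], [-0.105, 0, 0, 0, 0, 0, 0.06], [-0.13, 0, 0, 0, 0, 0, 0.06], [-0.15, 0, 0, 0, 0, 0, 0.06], [-0.161, 0, 0, 0, 0, 0, 0.06], [-0.164, 0, 0, 0, 0, 0, 0.06]]

```text
time_s: 18.75
position: [0.4767, 0.3501, 0.2088]
tcp_rot: [[0.003, -1.0, 0.0], [0.002, 0.0, 1.0], [-1.0, -0.003, 0.002]]
force: [-0.5, 0.3, -0.5]
opening: 0.688
```

Run:
```python
from h import *
go([*L2W(0,0),.16],105)
c=capture("scene"); cv2.imwrite("pics/s10.png",cv2.resize(c["pixels"][120:320,250:517,::-1],None,fx=3,fy=3))
c=capture("top"); overlay(c,[(box(LID,.2,.28,.085,.089),(255,0,0)),(box(LID,.11,.014,.118,.132),(0,0,255))],170,180,390,310,3.6,"pics/t10.png")
```

```text
t 18.75 pos [0.4767 0.3501 0.2088] shift(tool) [ 0.0484 -0.0374 -0.3288] rot [-15.02   0.07   0.2 ] F [-0.55  0.27 -0.48] open 0.0599
```

View pics/s10.png

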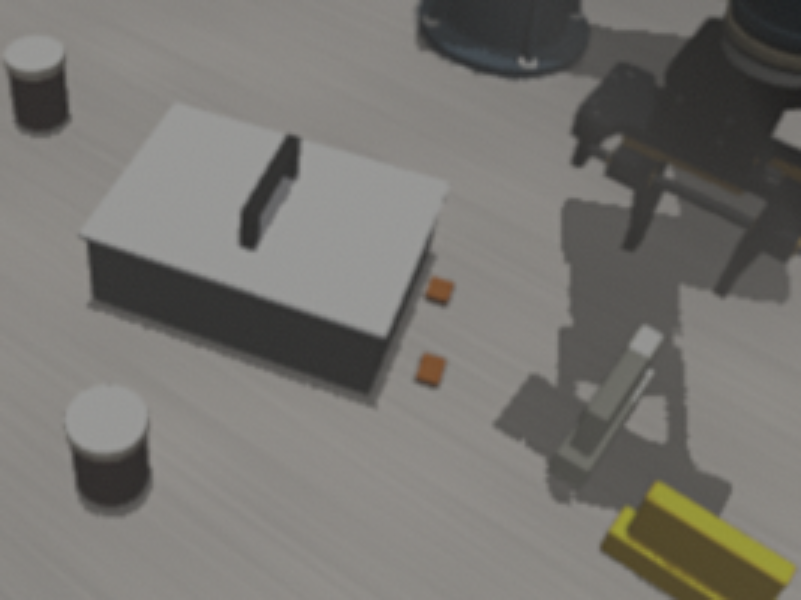

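View pics/t10.png

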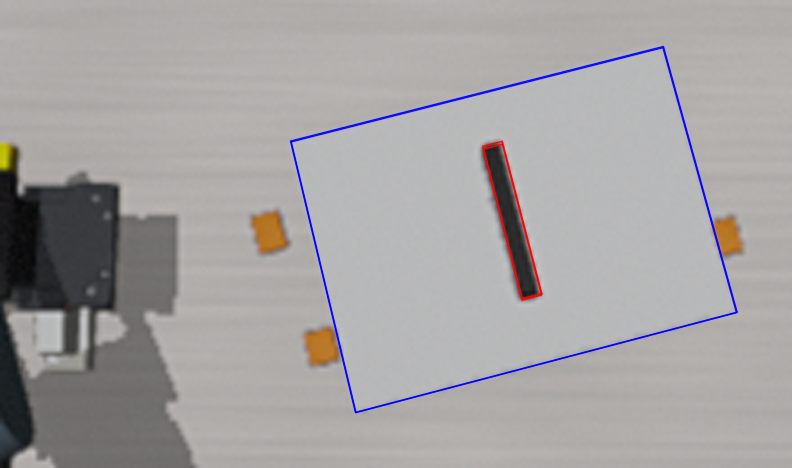

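The scraper stands upright and released at about (610,395) in the scene crop. The lid is shut and clear, and all three chips are on the table. Now to the handle.

Call:
play_rows:
  rows:
    - [[0.001, -0.002, -0.01, -0.6, 0, 0, 0.06], [0.003, -0.005, -0.04, -1.9, 0, 0, 0.06], [0.006, -0.009, -0.08, -3.7, 0, 0, 0.06], [0.01, -0.014, -0.12, -5.5, 0, 0, 0.06], [0.015, -0.018, -0.16, -7.3, 0, 0, 0.06], [0.02, -0.023, -0.2, -9.1, 0, 0, 0.06], [0.026, -0.027, -0.24, -11, 0, 0, 0.06], [0.032, -0.032, -0.28, -12.8, 0, 0, 0.06], [0.037, -0.035, -0.31, -14.2, 0, 0, 0.06], [0.04, -0.037, -0.326, -14.9, 0, 0, 0.06], [0.041, -0.0374, -0.3288, -15, 0, 0, 0.06], [0.041, -0.0374, -0.3288, -15, 0, 0, 0.06]]

```text
time_s: 20.05
position: [0.5124, 0.0205, 0.1646]
tcp_rot: [[-0.002, -0.966, -0.257], [0.001, -0.257, 0.966], [-1.0, 0.002, 0.001]]
force: [0.4, -0.6, -0.1]
opening: 0.689
```

Run:
```python
from h import *
c=capture("wrist")
go([*L2W(0,0),.106],105)
overlay(c,[(box(LID,.2,.28,.085,.089),(255,0,0)),(box(LID,.11,.014,.118,.132),(0,0,255))],0,0,640,400,1.2,"pics/w11.png")
```

```text
t 20.1 pos [0.5125 0.0212 0.1649] shift(tool) [ 0.0589 -0.0017 -0.0003] rot [-0.06  0.06 -0.1 ] F [ 0.29 -0.52 -0.99] open 0.0598
```

View pics/w11.png

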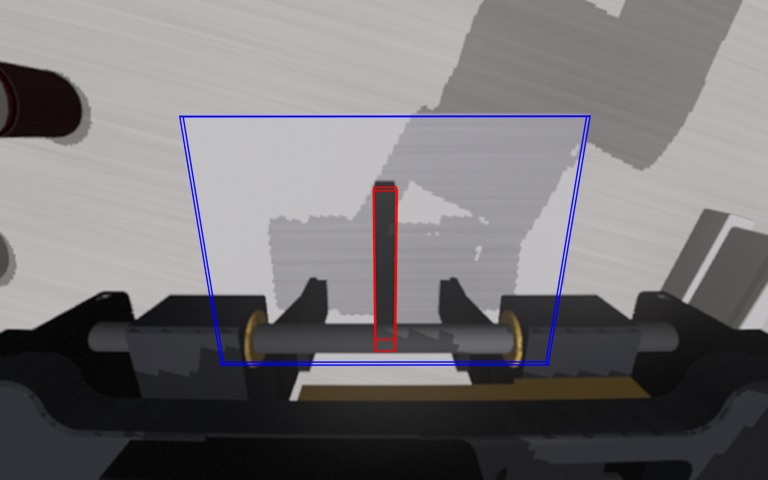

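The bar is centred between the open fingers, at x about 385, and parallel to the overlay. I'll descend 59 mm and grasp.

Call:
play_rows:
  rows:
    - [[0.006, 0, 0, 0, 0, 0, 0.06], [0.02, 0, 0, 0, 0, 0, 0.06], [0.036, 0, 0, 0, 0, 0, 0.06], [0.05, 0, 0, 0, 0, 0, 0.06], [0.057, 0, 0, 0, 0, 0, 0.06], [0.059, 0, 0, 0, 0, 0, 0.06], [0.059, 0, 0, 0, 0, 0, 0.03], [0.059, 0, 0, 0, 0, 0, 0], [0.059, 0, 0, 0, 0, 0, 0], [0.059, 0, 0, 0, 0, 0, 0], [0.059, 0, 0, 0, 0, 0, 0], [0.059, 0, 0, 0, 0, 0, 0]]

```text
time_s: 21.3
position: [0.5133, 0.0209, 0.1068]
tcp_rot: [[0.0, -0.966, -0.258], [-0.0, -0.258, 0.966], [-1.0, -0.0, -0.0]]
force: [-0.2, -0.2, 0.5]
opening: 0.228
```

Call:
play_rows:
  rows:
    - [[0, 0, 0, 0, 0, 0, 0], [0, 0, 0, 0, 0, 0, 0], [0, 0, 0, 0, 0, 0, 0], [0, 0, 0, 0, 0, 0, 0], [0, 0, 0, 0, 0, 0, 0], [0, 0, 0, 0, 0, 0, 0]]

```text
time_s: 21.9
position: [0.5131, 0.0212, 0.1067]
tcp_rot: [[-0.0, -0.966, -0.258], [0.0, -0.258, 0.966], [-1.0, 0.0, 0.0]]
force: [-0.2, 3.0, 3.6]
opening: 0.158
```

The grip reads 13.7 mm on the 14 mm bar. I'll lift slowly.

Call:
play_rows:
  rows:
    - [[-0.002, 0, 0, 0, 0, 0, 0], [-0.005, 0, 0, 0, 0, 0, 0], [-0.01, 0, 0, 0, 0, 0, 0], [-0.016, 0, 0, 0, 0, 0, 0], [-0.022, 0, 0, 0, 0, 0, 0], [-0.028, 0, 0, 0, 0, 0, 0], [-0.034, 0, 0, 0, 0, 0, 0], [-0.04, 0, 0, 0, 0, 0, 0], [-0.046, 0, 0, 0, 0, 0, 0], [-0.05, 0, 0, 0, 0, 0, 0], [-0.052, 0, 0, 0, 0, 0, 0], [-0.052, 0, 0, 0, 0, 0, 0]]

```text
time_s: 23.1
position: [0.5134, 0.0209, 0.1588]
tcp_rot: [[0.001, -0.966, -0.258], [-0.0, -0.258, 0.966], [-1.0, -0.0, -0.0]]
force: [0.2, -0.1, -5.4]
opening: 0.157
```

Run:
```python
from h import *
c=capture("scene"); cv2.imwrite("pics/s12.png",cv2.resize(c["pixels"][80:280,230:497,::-1],None,fx=3,fy=3))
go([*L2W(0,0),.207],105)
```

```text
t 23.15 pos [0.5132 0.0209 0.1586] shift(tool) [-0.0484 -0.001   0.0002] rot [-0.03 -0.   -0.  ] F [-0.42 -0.07 -5.52] open 0.0138
```

View pics/s12.png

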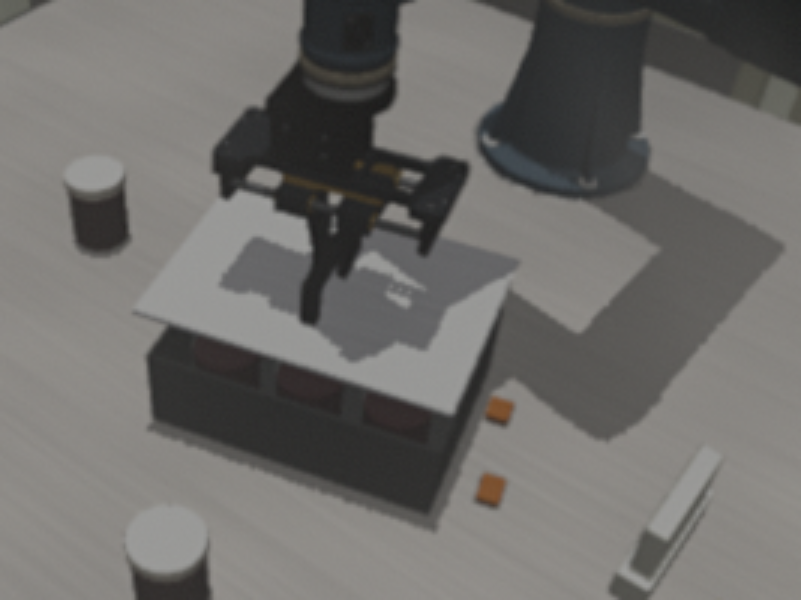

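The lid is lifting level, about 5 cm up, with the jars visible beneath. I'll lift the remaining 48 mm.

Call:
play_rows:
  rows:
    - [[-0.002, 0, 0, 0, 0, 0, 0], [-0.006, 0, 0, 0, 0, 0, 0], [-0.012, 0, 0, 0, 0, 0, 0], [-0.018, 0, 0, 0, 0, 0, 0], [-0.024, 0, 0, 0, 0, 0, 0], [-0.03, 0, 0, 0, 0, 0, 0], [-0.036, 0, 0, 0, 0, 0, 0], [-0.042, 0, 0, 0, 0, 0, 0], [-0.046, 0, 0, 0, 0, 0, 0], [-0.048, 0, 0, 0, 0, 0, 0], [-0.048, 0, 0, 0, 0, 0, 0], [-0.048, 0, 0, 0, 0, 0, 0]]

```text
time_s: 24.35
position: [0.513, 0.021, 0.2064]
tcp_rot: [[-0.001, -0.966, -0.258], [0.0, -0.258, 0.966], [-1.0, 0.0, 0.0]]
force: [-0.3, -0.0, -6.2]
opening: 0.161
```

Call:
play_rows:
  rows:
    - [[0, 0, 0, 0, 0, 0, 0], [0, 0, 0, 0, 0, 0, 0], [0, 0, 0, 0, 0, 0, 0], [0, 0, 0, 0, 0, 0, 0]]

```text
time_s: 24.75
position: [0.5132, 0.0209, 0.2064]
tcp_rot: [[-0.0, -0.966, -0.258], [0.0, -0.258, 0.966], [-1.0, 0.0, 0.0]]
force: [-0.0, -0.2, -5.4]
opening: 0.158
```

Run:
```python
from h import *
c=capture("scene")
d=LID.copy(); d[:2]=L2W(-.001,0)
overlay(c,[(box(d,.2,.28,.185,.189),(255,0,0))],230,60,497,260,3,"pics/s13.png")
go([*L2W(0,0),.207],105); print(read_state()["qvel"].round(2))
```

```text
t 24.8 pos [0.5132 0.0209 0.2065] shift(tool) [-0.0005 -0.001   0.0002] rot [-0.03  0.01 -0.01] F [ 0.38  0.09 -5.18] open 0.0134
[ 0.07 -0.01  0.    0.12 -0.02 -0.01]
```

View pics/s13.png

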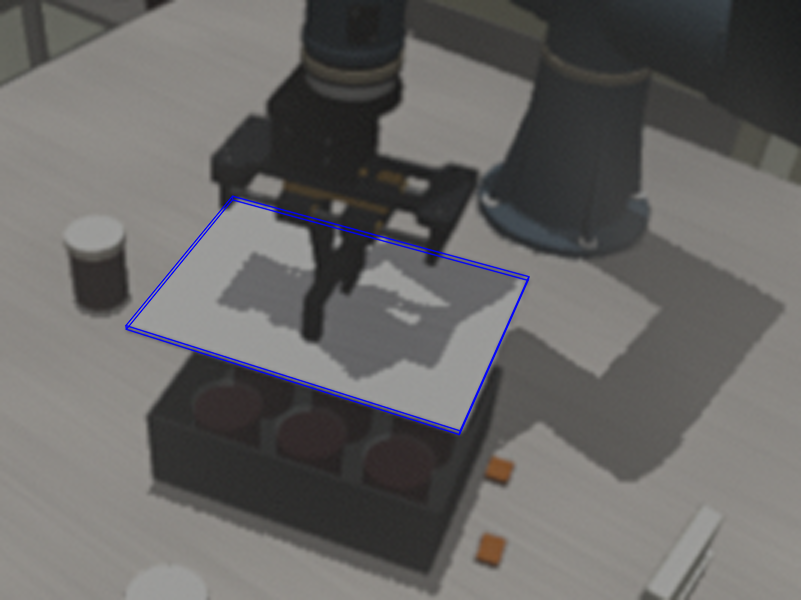

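The lid matches the overlay of a level plate 10 cm above its shut position. The arm is still and the grip is holding, so I'm handing in.

```bash
python3 -c "
from rig import *
print(hand_in())"
```

```text
the job is handed in; nothing more can be done
None
```

The job is handed in at about 25 s of robot time, with the arm still holding the lid about 10 cm above the pan.

**What I did:** I picked up the white scraper rather than the yellow look-alike. With it I pushed one sugar chunk off the right side of the shut lid and two off the left. I then stood the scraper on the table near its old spot, let go, and lifted the lid straight up by its bar.

**Last checks:**
- **Lid:** In the scene picture it matches a level plate raised 100 mm. The tool's tilt was within about 0.1°. The fingers read about 13.5–14 mm on the 14 mm bar, and the load was about 5.3 N, against about 4.4 N expected for the lid.
- **Chunks:** The two left ones were on the table in the last picture. The right one was last seen on the table at the pan's edge, in a top view before the lift, and the final picture does not show that side.
- **Scraper and bystanders:** The scraper stood upright and released. The jar in full view in the last crop looked unmoved. The second jar was only partly in it, and the spray bottle was outside it and not checked again.

**Small disagreement:** Before the grasp, the wrist view showed the bar about 3 mm nearer the base than my overlay, so I skipped a 1.7 mm correction the other way. No check failed.

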